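Switch on the kitchen bar light

TASK

Switch on the long bar-shaped battery light that stands on the kitchen counter: with a fingertip inside its recessed slot, slide the little switch all the way towards the white lens, then let go. Leave the round light switched off.

Things in the scene. Friction and masses are not known exactly. Their poses are not given: they have to be found in the camera images.
- bar_light: Long grey bar light, fixed flat on the counter. Origin on the counter under the middle of its switch slot; z up; x along the bar towards the white lens. Spans x -60 to 170 mm (lens 60 to 162), 64 mm wide, top 40 mm above the counter (black dock under it 78 mm wide, 6 high). Open-topped slot: x -45 to 45, y -18 to 18 mm, 12 mm deep (black floor 28 mm above the counter).
- bar_switch (a joint): Bar light's aluminium switch in its slot, 14 mm long (x), 26 wide, 10 high, top 1.5 mm below the rim. Value in m: 0 off, 0.028 fully on (towards the lens); its middle is at x = 6 mm + value in bar_light. Starts at 0 to 0.006, slides with about 1.5 N, stays where left. The free slot behind it (away from the lens), 44 mm or longer, takes a fingertip or both tips shut together.
- round_light: Round grey light with a white lens ring, 160 mm across and 40 mm high, fixed to the counter, with an identical slot and switch in its middle. Origin on the counter under its centre, z up, x along its slot in the direction that turns it on. Not to be switched.
- round_switch (a joint): Position of the round light's switch in m: 0 off, 0.028 fully on; starts at 0 to 6 mm and must stay off.

How it is judged (in metres and radians):
At the end, for the whole second after the job is handed in: The bar light's switch stands at least 18 mm along its 28 mm travel and the round light's switch at less than 12 mm (value of joint bar_switch above 0.018 m and value of joint round_switch below 0.012 m); the robot touches nothing.
It fails at once if the round light's switch was slid 12 mm or more towards on (value of joint round_switch above 0.012 m).
It also fails if it takes over 32 s, if anything falls off the work surface, if the arm or the gripper's body presses on something with over 40 N, if the wrist force passes 120 N, or if a joint passes its speed limit or range.

ROBOT

A 6-joint arm with a two-finger parallel gripper is mounted at the origin on the work surface. World frame = base frame: x ahead of the robot, y to its left, z up, the work surface at z = 0. Lengths are in m, angles in degrees, forces in N, time in s.
With the tool pointing down it reaches from about 0.25 to 0.725 m from the base axis. Payload 4 kg.
Tool frame: the origin (TCP) lies midway between the tips of the shut fingers; the grasp point (between the pads) lies 19 mm behind it; z points along the fingers, y is the line along which they close (so a half turn about z gives the same grasp; the last joint's range is limited). The gripper opens to 85 mm and grips with 20 to 120 N. Pads are 22 mm wide; open, the fingers measure 114 mm over their backs; the gripper's body (76 mm by 85 mm) begins 54 mm behind the grasp point. The pads swing forward as they close: fully open they stand 13 mm farther back than shut.
Start: joints at [75.974, 13.785, 0.286, 76.501, 0, 90], TCP at [0.121, 0.485, 0.199] pointing down, gripper open.
Joint ranges: [-155.79, 155.79], [-60.16, 107.12], [-62.33, 73.08], [-114, 123.19], [-81.49, 82.49], [-180, 180]. Speed limits (degrees/s): [159.86, 159.86, 180, 180, 180, 180].

INTERFACE

Orientations are given as a 3x3 rotation matrix whose columns are the frame's x, y, z axes.
In Python, from workcell import arm gives the robot as it stands.
- The arm moves only by the tool arm_command, never from a script. Its argument "steps" is text: rows parted by semicolons, each of 7 numbers parted by spaces: the turn, a rotation vector about the tool's x, y, z in degrees, then the shift along the tool's x, y, z in mm, then the finger opening in mm, from 0 to 85.4. A call has 1 to 10 rows; each row is the pose to reach, as a shift and turn from the pose commanded when the call began, along the tool's axes at that moment; what a row does not reach only later rows make up. A row lasts 1/12 s, in which the tool goes at most 41.7 mm and 7.16 degrees, less where a joint would pass 70% of its speed; a pose out of reach is approached as far as the arm can. A call with a gripper value outside its range is refused whole. The fingers move at their own pace and stop on an object; "squeeze" is the grip in N (left out, the last holds). Time passes only in rows, so rows that repeat a pose let the fingers close. It gives the time, the measured TCP pose, the force, the opening and the grip force at its end, in the units of the state.
- arm.read_state(): the state, without advancing time (a new reading comes with each control period).
- arm.read_camera(name): name is "scene" or "top"; returns (picture, depth): 384x512x3 uint8, red, green, blue; 384x512 float32, m along the optical axis (not along the pixel's ray), 0 where there is no reading.
- arm.camera_model(name): a dict with "fx", "fy", "cx", "cy" (pixels), "rvec" (rotation vector, rad) and "tvec" (3), from world to camera coordinates, as OpenCV has them. Camera axes: x right, y down, z forward; pixel columns grow to the right and rows downward; lengths in m; the calibration is good to about 2 mm. A picture is of the moment at which its call begins. camera_model takes no time and is no camera call.
- arm.sign_off(): hands the job in; it is judged then, once.
The state is a dict: "time_s": time; "qpos": joint angles; "qvel": joint speeds; "joint_torque": joint torques, N m; "ee_pos": TCP position; "tool_rot": TCP orientation; "contact_force": force on the tool from outside, world axes, zero at the start; "wrist_torque": the same for the moment, N m; "grip_width": finger opening in m; "grip_force": force on a finger pad.
Only numpy, scipy, OpenCV 4.12 (cv2) and the standard library are available. Lean on these libraries where they do the work, as an engineer would, in place of code of your own. Each camera call takes 0.05 s, during which the arm holds its last target. There are 200 camera calls.

## Working session

There is one attempt and no reset: what is moved stays moved. The work goes in short steps, Python scripts to look and compute and a tool call to move; the robot and the scene stay as the last step left them, time stands still between calls to the robot, and variables do not carry over. Pictures are saved under pics/ and viewed, at most 10 in all, crops included, and the job is handed in when it is done.

Besides the shell and the picture viewer there is one more tool, called after "Emit:" as a command line: name --argument value ..., lists and objects as JSON in quotes. arm_command: Moves the arm, as the interface text tells. Its arguments: {"type":"object","properties":{"steps":{"type":"string"},"squeeze":{"type":"number"}},"required":["steps"]}

```bash
mkdir -p pics
cat > h.py <<'E'
import numpy as np,cv2
from workcell import arm
def world(name,depth):
    m=arm.camera_model(name);R=cv2.Rodrigues(np.array(m["rvec"],float))[0];t=np.array(m["tvec"],float).ravel()
    v,u=np.mgrid[:384,:512];z=depth.astype(float)
    P=np.stack([(u-m["cx"])/m["fx"]*z,(v-m["cy"])/m["fy"]*z,z],-1)
    return (P-t)@R
E
python3 - <<'E'
from h import *
for n in("top","scene"):
    p,d=arm.read_camera(n);cv2.imwrite(f"pics/{n}0.png",p[...,::-1]);np.savez(f"{n}0.npz",p=p,d=d,w=world(n,d))
s=arm.read_state();print(s["time_s"],s["ee_pos"],s["tool_rot"],s["grip_width"])
E
```

```text
0.1 [0.12102155 0.48439469 0.19855384] [[-9.70183754e-01  2.42370016e-01 -5.08993939e-04]
 [ 2.42370550e-01  9.70181630e-01 -2.02999441e-03]
 [ 1.80679175e-06 -2.09283274e-03 -9.99997810e-01]] 0.08567603423974779
```

View pics/top0.png

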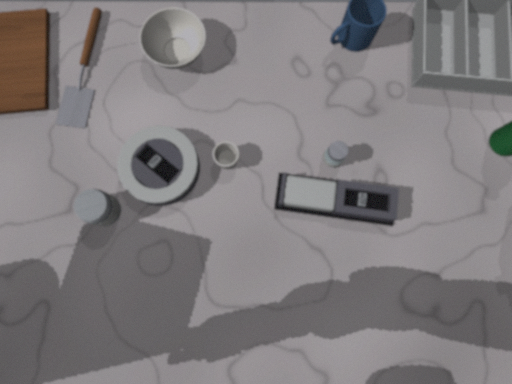

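View pics/scene0.png

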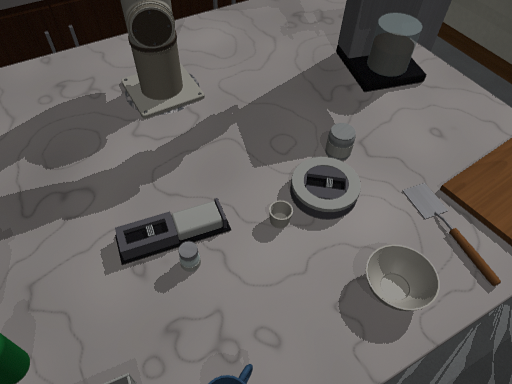

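The top view shows the bar light around (337,199): slot centre about (366,200), aluminium switch (362,200), white lens to the left (310,193). The round light is at (158,165), well clear. A small shaker stands at (337,153), and the arm is out of view.

Run:
```python
from h import *
Z=np.load("top0.npz");p,d,w=Z["p"],Z["d"],Z["w"]
g=p.mean(-1)
roi=np.zeros(g.shape,bool);roi[165:230,268:405]=1
h=w[...,2]
print("table z",np.median(h[240:260,300:400]))
c=[np.round(w[y,x],4) for y,x in((200,362),(200,350),(200,382),(193,310),(187,362),(212,362))];print(*c,sep="\n")
M=roi&(h>.034)&(h<.06)
(cc,sz,a)=cv2.minAreaRect((w[M][:,:2]*1000).astype(np.float32));print("top",cc,sz,a)
def rect(m,n):
    m=m.astype(np.uint8);k,l,s,_=cv2.connectedComponentsWithStats(m);i=1+np.argmax(s[1:,4]);q=w[l==i]
    r=cv2.minAreaRect((q[:,:2]*1000).astype(np.float32));print(n,s[i],np.round(r[0],1),np.round(r[1],1),r[2],"z",np.median(q[:,2]));return r
L=rect(roi&(g>130)&(h>.03),"lens")
r2=roi.copy();r2[:,:342]=0;r2[:186]=0;r2[213:]=0
S=rect(r2&(g<45),"slotdark")
r3=np.zeros_like(roi);r3[190:210,352:372]=1
rect(r3&(g>75),"switch")
b=cv2.resize(p[160:240,262:412],None,fx=5,fy=5,interpolation=cv2.INTER_CUBIC)
cv2.imwrite("pics/crop0.png",b[...,::-1])
s=roi&(h>.012)&(h<.08);print(np.round(w[145,337],3),np.round(w[165,158],3))
```

```text
table z -0.00011030280184115808
[ 0.4735 -0.2166  0.0367]
[ 0.475  -0.1953  0.0284]
[ 0.475  -0.259   0.0284]
[ 0.4876 -0.1148  0.0367]
[ 0.4991 -0.2175  0.0391]
[ 0.4493 -0.2144  0.0395]
top (482.7588806152344, -170.3162078857422) (230.51861572265625, 64.87557220458984) 81.93160247802734
lens [ 284  176   51   34 1339] [424.9 -87.8] [103.1 212.6] 67.25401306152344 z 0.03770660363460672
slotdark [366 193  22  17 309] [ 424.1 -130.5] [ 43.4 301.8] 22.297292709350586 z 0.02815646363274591
switch [357 192  10  15 121] [ 477.6 -218.1] [18.5 29.3] 80.74058532714844 z 0.037724790742207144
[ 0.579 -0.167  0.06 ] [0.547 0.19  0.028]
```

View pics/crop0.png

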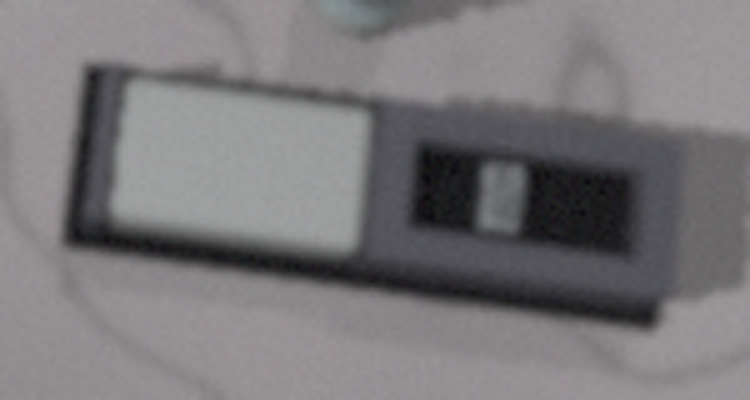

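The bar's top rectangle fits well: 230.5 x 64.9 mm against 230 x 64. That gives an axis yaw of 81.9°, an origin near (475, -225) and the switch at x ≈ 7 mm. The entry point behind the switch (x = -22) is world (472, -247). I'll shut the fingers and travel there at the current height.

Emit:
arm_command --steps "0 0 0 -26 -31.2 0 0; 0 0 0 -52 -62.4 0 0; 0 0 0 -78 -93.6 0 0; 0 0 0 -104 -125 0 0; 0 0 0 -130 -156 0 0; 0 0 0 -155 -187 0 0; 0 0 0 -181 -218 0 0; 0 0 0 -207 -250 0 0; 0 0 0 -233 -281 0 0; 0 0 0 -259 -312 0 0" --squeeze 40

```text
time_s: 0.93
ee_pos: [0.2968, 0.1177, 0.1994]
tool_rot: [[-0.97, 0.242, 0.0], [0.242, 0.97, 0.0], [-0.0, 0.0, -1.0]]
contact_force: [1.3, 0.9, 0.0]
grip_width: 0.0001
grip_force: 0.0
```

Emit:
arm_command --steps "0 0 -1 -26 -31.2 0 0; 0 0 -2 -52 -62.4 0 0; 0 0 -3 -78 -93.6 0 0; 0 0 -4 -104 -125 0 0; 0 0 -5 -130 -156 0 0; 0 0 -6 -155 -187 0 0; 0 0 -6 -181 -218 0 0; 0 0 -6 -207 -250 0 0; 0 0 -6 -233 -281 0 0; 0 0 -6 -259 -312 0 0"

```text
time_s: 1.77
ee_pos: [0.4726, -0.2479, 0.1988]
tool_rot: [[-0.99, 0.14, -0.001], [0.14, 0.99, 0.001], [0.001, 0.0, -1.0]]
contact_force: [0.6, 0.9, -0.4]
grip_width: -0.0003
grip_force: 0.0
```

Emit:
arm_command --steps "0 0 0 0 0 30 0; 0 0 0 0 0 60 0; 0 0 0 0 0 90 0; 0 0 0 0 0 90 0; 0 0 0 0 0 90 0"

```text
time_s: 2.18
ee_pos: [0.4707, -0.245, 0.1077]
tool_rot: [[-0.99, 0.14, -0.005], [0.14, 0.99, 0.003], [0.005, 0.002, -1.0]]
contact_force: [0.2, -0.6, 0.4]
grip_width: -0.0001
grip_force: 0.0
```

Run:
```python
from h import *
s=arm.read_state();print(s["time_s"],s["ee_pos"],s["tool_rot"],s["grip_width"],s["qpos"],s["contact_force"])
p,d=arm.read_camera("scene");cv2.imwrite("pics/s1.png",cv2.resize(p[150:300,70:270],None,fx=4,fy=4,interpolation=cv2.INTER_CUBIC)[...,::-1])
e=np.array([.1404,.9901]);O=np.array([475.1,-224.8]);r=np.array(s["ee_pos"])[:2]*1000-O
print("bar xy",r@e,r@[-e[1],e[0]])
```

```text
2.1833 [ 0.47066676 -0.24496624  0.10772235] [[-0.99017271  0.13976432 -0.00489177]
 [ 0.1397531   0.99018306  0.00256641]
 [ 0.00520244  0.00185754 -0.99998474]] -9.736110535447636e-05 [-2.74961163e+01  2.07322737e+01 -4.16828644e+00  6.54159485e+01
  1.03330881e-03 -1.94621733e+01] [ 0.15682714 -0.57029287  0.39751544]
bar xy -20.589022638351047 1.5580086362917664
```

View pics/s1.png

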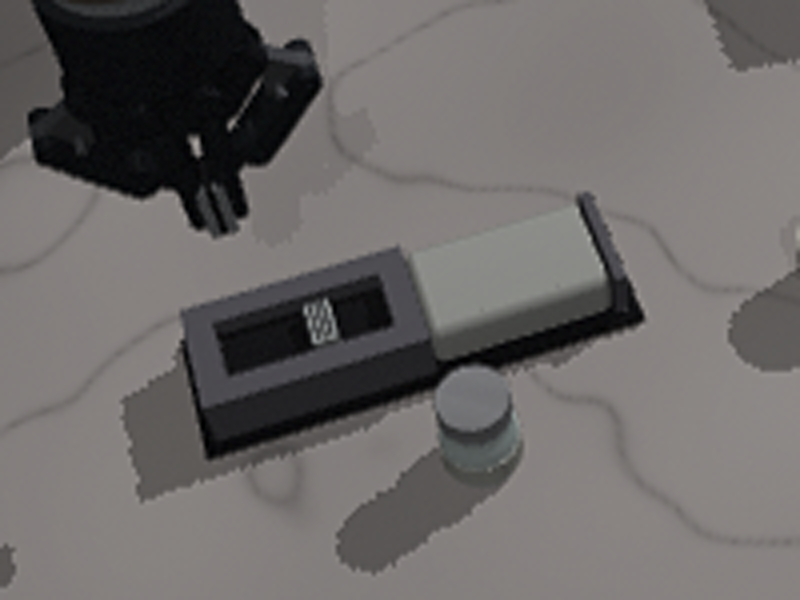

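The closed tips hover over the slot's free end (tips at crop pixel (222,232), switch at (320,320)), and the bar and slot are as measured. Next I'll shift a little and go down.

Emit:
arm_command --steps "0 0 0 -2 -2.5 20 0; 0 0 0 -2 -2.5 40 0; 0 0 0 -2 -2.5 55 0; 0 0 0 -2 -2.5 62 0; 0 0 0 -2 -2.5 66 0; 0 0 0 -2 -2.5 70 0; 0 0 0 -2 -2.5 74 0; 0 0 0 -2 -2.5 74 0; 0 0 0 -2 -2.5 74 0"

```text
time_s: 2.98
ee_pos: [0.4745, -0.2488, 0.036]
tool_rot: [[-0.99, 0.14, 0.001], [0.14, 0.99, -0.0], [-0.001, -0.0, -1.0]]
contact_force: [0.4, 0.4, -0.1]
grip_width: 0.0002
grip_force: 0.0
```

Run:
```python
from h import *
s=arm.read_state()
p,d=arm.read_camera("scene");cv2.imwrite("pics/s2.png",cv2.resize(p[150:300,70:270],None,fx=4,fy=4,interpolation=cv2.INTER_CUBIC)[...,::-1])
e=np.array([.1404,.9901]);O=np.array([475.1,-224.8]);r=np.array(s["ee_pos"])[:2]*1000-O
print("bar xy",r@e,r@[-e[1],e[0]])
```

```text
bar xy -23.817467810014936 -2.8107013672078285
```

View pics/s2.png

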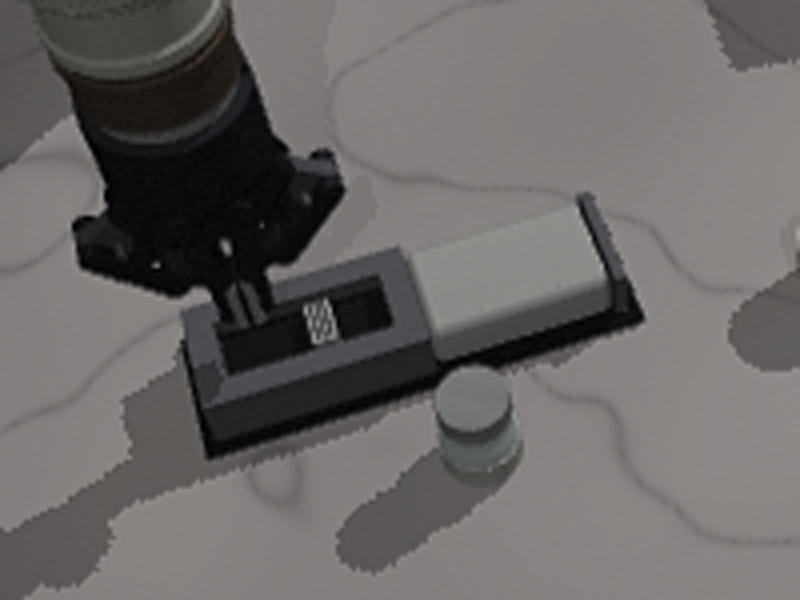

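The tips are at crop (245,325), in the rear part of the slot and below the rim with no contact force. I'm checking the sideways offset with depth before pushing.

Run:
```python
from h import *
s=arm.read_state();p,d=arm.read_camera("scene");w=world("scene",d)*1000
e=np.array([.1404,.9901]);O=np.array([475.1,-224.8])
m=arm.camera_model("scene")
for q in([*s["ee_pos"]],):
    print(cv2.projectPoints(np.array([q]),np.array(m["rvec"],float),np.array(m["tvec"],float),np.array([[m["fx"],0,m["cx"]],[0,m["fy"],m["cy"]],[0,0,1.]]),None)[0].ravel(),s["ee_pos"])
for v in range(218,246,2):
    print(v,[tuple(np.round([(w[v,u,:2]-O)@e,(w[v,u,:2]-O)@[-e[1],e[0]],w[v,u,2]]).astype(int)) for u in(126,130,134,138,144)])
```

```text
[136.04950042 235.92649708] [ 0.47459297 -0.24882853  0.03604144]
218 [(np.int64(-28), np.int64(-15), np.int64(120)), (np.int64(-21), np.int64(-15), np.int64(117)), (np.int64(-14), np.int64(-14), np.int64(113)), (np.int64(-12), np.int64(69), np.int64(-2)), (np.int64(1), np.int64(64), np.int64(-1))]
220 [(np.int64(-30), np.int64(-14), np.int64(114)), (np.int64(-23), np.int64(-16), np.int64(112)), (np.int64(-16), np.int64(-16), np.int64(109)), (np.int64(-13), np.int64(63), np.int64(0)), (np.int64(1), np.int64(29), np.int64(39))]
222 [(np.int64(-31), np.int64(-15), np.int64(109)), (np.int64(-24), np.int64(-15), np.int64(105)), (np.int64(-17), np.int64(-10), np.int64(95)), (np.int64(-12), np.int64(28), np.int64(40)), (np.int64(0), np.int64(24), np.int64(38))]
224 [(np.int64(-33), np.int64(-9), np.int64(94)), (np.int64(-26), np.int64(-14), np.int64(97)), (np.int64(-19), np.int64(-9), np.int64(87)), (np.int64(-14), np.int64(24), np.int64(38)), (np.int64(-2), np.int64(19), np.int64(38))]
226 [(np.int64(-35), np.int64(-7), np.int64(86)), (np.int64(-27), np.int64(-15), np.int64(92)), (np.int6
[... 1498 characters left out ...]
]
240 [(np.int64(-46), np.int64(-1), np.int64(30)), (np.int64(-38), np.int64(-3), np.int64(28)), (np.int64(-30), np.int64(-6), np.int64(28)), (np.int64(-23), np.int64(-9), np.int64(29)), (np.int64(-10), np.int64(-21), np.int64(39))]
242 [(np.int64(-47), np.int64(-4), np.int64(27)), (np.int64(-39), np.int64(-9), np.int64(29)), (np.int64(-31), np.int64(-20), np.int64(42)), (np.int64(-23), np.int64(-22), np.int64(40)), (np.int64(-11), np.int64(-25), np.int64(38))]
244 [(np.int64(-47), np.int64(-16), np.int64(38)), (np.int64(-39), np.int64(-21), np.int64(40)), (np.int64(-32), np.int64(-23), np.int64(40)), (np.int64(-24), np.int64(-26), np.int64(40)), (np.int64(-12), np.int64(-31), np.int64(40))]
```

Run:
```python
from h import *
m=arm.camera_model("scene")
K=np.array([[m["fx"],0,m["cx"]],[0,m["fy"],m["cy"]],[0,0,1.]])
P=lambda q:np.round(cv2.projectPoints(np.array([q]),np.array(m["rvec"],float),np.array(m["tvec"],float),K,None)[0].ravel(),1)
print("s1 tcp",P([.4707,-.2450,.1077]),"if 35 higher",P([.4707,-.2450,.1427]))
s=arm.read_state();print(s["ee_pos"],s["grip_width"],"tcp",P(s["ee_pos"]),"35 up",P(np.array(s["ee_pos"])+[0,0,.035]))
p,d=arm.read_camera("top");w=world("top",d)*1000
e=np.array([.1404,.9901]);O=np.array([475.1,-224.8])
print("top view z max",np.nanmax(w[180:230,340:420,2]))
p,d=arm.read_camera("scene");w=world("scene",d)*1000
B=w-np.r_[O,0];bx=B[...,:2]@e;by=B[...,:2]@[-e[1],e[0]]
M=(w[...,2]>46)&(abs(by)<60)&(abs(bx+24)<80)&(d>0)
for z in range(45,260,10):
    k=M&(abs(w[...,2]-z)<5)
    if k.sum(): print(z,k.sum(),"bx",np.round(np.percentile(bx[k],[2,98])),"by",np.round(np.percentile(by[k],[2,98])))
```

```text
s1 tcp [129.8 214.2] if 35 higher [125.8 203.6]
[ 0.47455298 -0.24881522  0.03601345] 0.00023519575757819777 tcp [136.1 235.9] 35 up [132.5 226.7]
top view z max 750.5938704479813
75 34 bx [-37. -13.] by [-15.  -8.]
85 41 bx [-38. -12.] by [-15.   1.]
95 42 bx [-38. -12.] by [-15.  -8.]
105 36 bx [-38. -14.] by [-15.   5.]
115 108 bx [-56.   4.] by [-17.   5.]
125 204 bx [-62.  12.] by [-16.   6.]
135 137 bx [-71.  20.] by [-21.   6.]
145 175 bx [-79.  27.] by [-21.   3.]
155 242 bx [-86.  35.] by [-21.   7.]
165 276 bx [-84.  33.] by [-23.   7.]
175 144 bx [-67.  17.] by [-24.   3.]
185 49 bx [-65.  14.] by [-15.   2.]
195 36 bx [-61.  12.] by [-40.  -7.]
205 159 bx [-59.  10.] by [-41. -14.]
215 163 bx [-60.  10.] by [-41. -13.]
225 174 bx [-60.  11.] by [-41. -11.]
235 214 bx [-59.  10.] by [-41.   2.]
245 247 bx [-61.   8.] by [-40.  -7.]
255 155 bx [-59.   9.] by [-38.  -8.]
```

Depth shows the finger faces at bar x -38..-12 and y -15..+7, with the lowest tip point near z ≈ 70 mm. The reported TCP z is 36, so the tips appear about 34 mm higher than reported and are not in the slot yet. I'll centre sideways by +3 mm and go down in small steps, watching the force.

Emit:
arm_command --steps "0 0 0 3 1 0 0; 0 0 0 3 1 2 0; 0 0 0 3 1 4 0; 0 0 0 3 1 5 0; 0 0 0 3 1 5 0"

```text
time_s: 3.6
ee_pos: [0.471, -0.247, 0.03]
tool_rot: [[-0.99, 0.14, -0.001], [0.14, 0.99, 0.0], [0.001, 0.0, -1.0]]
contact_force: [0.4, 0.2, -0.7]
grip_width: -0.0004
grip_force: 0.0
```

Emit:
arm_command --steps "0 0 0 0 0 1 0; 0 0 0 0 0 2 0; 0 0 0 0 0 3 0; 0 0 0 0 0 4 0; 0 0 0 0 0 4 0"

```text
time_s: 4.02
ee_pos: [0.4711, -0.2471, 0.0261]
tool_rot: [[-0.99, 0.14, -0.0], [0.14, 0.99, 0.0], [0.0, 0.0, -1.0]]
contact_force: [-0.5, -0.4, -0.1]
grip_width: -0.0004
grip_force: 0.0
```

```bash
cat > tip.py <<'E'
from h import *
s=arm.read_state();print(s["time_s"],s["ee_pos"],s["contact_force"])
p,d=arm.read_camera("scene");w=world("scene",d)*1000
e=np.array([.1404,.9901]);O=np.array([475.1,-224.8])
B=w-np.r_[O,0];bx=B[...,:2]@e;by=B[...,:2]@[-e[1],e[0]]
print("state bar xy",*np.round([(np.array(s["ee_pos"][:2])*1000-O)@e,(np.array(s["ee_pos"][:2])*1000-O)@[-e[1],e[0]]],1))
for z in range(33,100,4):
    k=(abs(w[...,2]-z)<2)&(abs(by)<17)&(abs(bx)<44)&(d>0)
    if k.sum(): print(z,k.sum(),"bx",np.round(np.percentile(bx[k],[2,98])),"by",np.round(np.percentile(by[k],[2,50,98])))
import sys
cv2.imwrite(f"pics/{sys.argv[1]}.png",cv2.resize(p[150:300,70:270],None,fx=4,fy=4,interpolation=cv2.INTER_CUBIC)[...,::-1])
E
python3 tip.py s3
```

```text
4.0167 [ 0.47114434 -0.24711292  0.0261357 ] [-0.54000411 -0.43799528 -0.12184244]
state bar xy -22.6 0.8
33 10 bx [-2. 28.] by [-13.  -7.  16.]
37 64 bx [-11.  20.] by [-16.  -1.  17.]
41 23 bx [-6. 44.] by [-13.  -2.  17.]
57 1 bx [-18. -18.] by [-4. -4. -4.]
61 4 bx [-30. -20.] by [-10. -10.  -9.]
65 12 bx [-36. -13.] by [-11.  -9.  -5.]
69 17 bx [-35. -11.] by [-11.  -9.  -4.]
73 19 bx [-37. -12.] by [-11.  -9.  -6.]
77 13 bx [-37. -11.] by [-10.  -7.  -2.]
81 18 bx [-37. -12.] by [-11. -10.  -5.]
85 13 bx [-34. -11.] by [-11. -10.  -5.]
89 18 bx [-37. -12.] by [-11.  -7.  -5.]
93 17 bx [-30. -13.] by [-12.  -9.   8.]
97 21 bx [-37. -10.] by [-12.  -6.  10.]
```

That confirms it: the state reads z = 26, below the slot floor, with no contact, and the tips are seen at z ≈ 61. The reported height is off by about 34 mm, so I'll trust depth and force and go down another 28 mm in stages.

Emit:
arm_command --steps "0 0 0 -1 1 4 0; 0 0 0 -1 1 8 0; 0 0 0 -1 1 12 0; 0 0 0 -1 1 16 0; 0 0 0 -1 1 18 0; 0 0 0 -1 1 18 0"

```text
time_s: 4.57
ee_pos: [0.4718, -0.246, 0.0075]
tool_rot: [[-0.99, 0.14, -0.001], [0.14, 0.99, 0.001], [0.002, 0.001, -1.0]]
contact_force: [-0.6, 0.2, -0.2]
grip_width: 0.0
grip_force: 0.0
```

Emit:
arm_command --steps "0 0 0 0 0 2 0; 0 0 0 0 0 4 0; 0 0 0 0 0 6 0; 0 0 0 0 0 7 0; 0 0 0 0 0 7 0"

```text
time_s: 4.98
ee_pos: [0.4723, -0.2463, 0.0012]
tool_rot: [[-0.99, 0.14, -0.0], [0.14, 0.99, 0.0], [0.0, 0.0, -1.0]]
contact_force: [0.4, 0.6, 0.7]
grip_width: -0.0004
grip_force: 0.0
```

```bash
python3 tip.py s4
```

```text
4.9833 [ 0.47225706 -0.24626076  0.00116154] [0.37919949 0.60008666 0.70067329]
state bar xy -21.6 -0.2
33 14 bx [-33.  42.] by [-13.  -2.  17.]
37 79 bx [-26.  43.] by [-13.  -3.  15.]
41 21 bx [-33.  44.] by [-12.  -7.  17.]
45 18 bx [-35. -10.] by [-13.  -8.  -4.]
49 12 bx [-36. -12.] by [-13. -10.  -6.]
53 18 bx [-36. -10.] by [-12.  -8.  -3.]
57 14 bx [-33. -11.] by [-13. -10.  -6.]
61 15 bx [-36. -13.] by [-13. -11.  -7.]
65 13 bx [-33. -11.] by [-12. -10.  -7.]
69 15 bx [-28. -13.] by [-12.  -9.  10.]
73 18 bx [-38.  -8.] by [-13.  -8.   7.]
77 28 bx [-42.   0.] by [-14. -11.   2.]
81 33 bx [-43.   6.] by [-15. -12.   7.]
85 45 bx [-41.   9.] by [-14. -12.   7.]
89 66 bx [-44.  13.] by [-14.  -4.   8.]
93 22 bx [-33.  15.] by [-14. -12.   8.]
97 22 bx [-30.  20.] by [-17. -12.  11.]
```

View pics/s4.png

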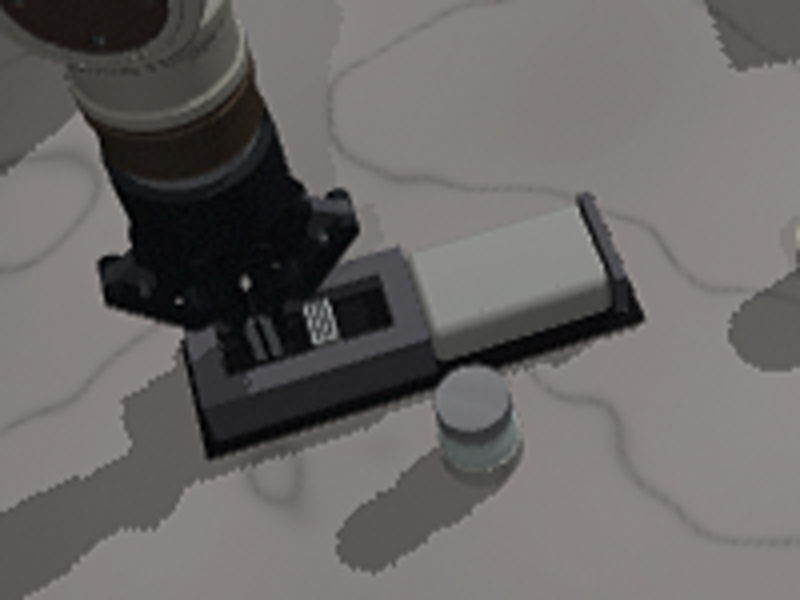

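The tips (crop (265,345)) are now inside the slot behind the switch at (320,320), with no contact. I'll go down 3 mm more, then push towards the lens.

Emit:
arm_command --steps "0 0 0 0 0 2 0; 0 0 0 0 0 3 0; 0 0 0 0 3 3 0; 0 0 0 0 6 3 0; 0 0 0 0 9 3 0; 0 0 0 0 12 3 0; 0 0 0 0 15 3 0; 0 0 0 0 18 3 0; 0 0 0 0 20 3 0; 0 0 0 0 20 3 0"

```text
time_s: 5.87
ee_pos: [0.4753, -0.2261, -0.0015]
tool_rot: [[-0.99, 0.139, 0.0], [0.139, 0.99, 0.0], [-0.0, 0.0, -1.0]]
contact_force: [0.2, -0.6, -0.0]
grip_width: -0.0003
grip_force: 0.2
```

Emit:
arm_command --steps "0 0 0 0 3 0 0; 0 0 0 0 6 0 0; 0 0 0 0 9 0 0; 0 0 0 0 11 0 0; 0 0 0 0 13 0 0; 0 0 0 0 14 0 0; 0 0 0 0 14 0 0"

```text
time_s: 6.45
ee_pos: [0.4773, -0.2123, -0.0016]
tool_rot: [[-0.99, 0.139, 0.0], [0.139, 0.99, 0.0], [-0.0, 0.0, -1.0]]
contact_force: [0.1, -0.9, 0.2]
grip_width: -0.0001
grip_force: 0.3
```

```bash
python3 tip.py s5
```

```text
6.45 [ 0.4772924  -0.21231558 -0.00155795] [ 0.10960617 -0.85250574  0.2148805 ]
state bar xy 12.7 -0.4
33 12 bx [-38.  36.] by [-13. -11.  17.]
37 67 bx [-3. 37.] by [-15.  -4.  12.]
41 33 bx [-1. 44.] by [-14.  -8.  13.]
45 16 bx [-1. 24.] by [-12.  -9.  -6.]
49 13 bx [ 0. 22.] by [-12. -10.  -7.]
53 18 bx [-2. 24.] by [-12.  -9.  -7.]
57 14 bx [-1. 23.] by [-13.  -8.  -7.]
61 11 bx [-1. 24.] by [-13.  -8.  -7.]
65 16 bx [ 5. 17.] by [-12. -11.  10.]
69 17 bx [ 2. 24.] by [-13.  -7.   9.]
73 21 bx [-8. 30.] by [-15. -12.  -3.]
77 38 bx [-18.  39.] by [-14. -11.   6.]
81 40 bx [-23.  43.] by [-14. -12.   8.]
85 102 bx [-23.  42.] by [-14.  -6.   8.]
89 52 bx [-29.  43.] by [-14.  -8.   8.]
93 28 bx [-32.  43.] by [-15. -12.   8.]
97 26 bx [-34.  44.] by [-16. -12.   7.]
```

View pics/s5.png

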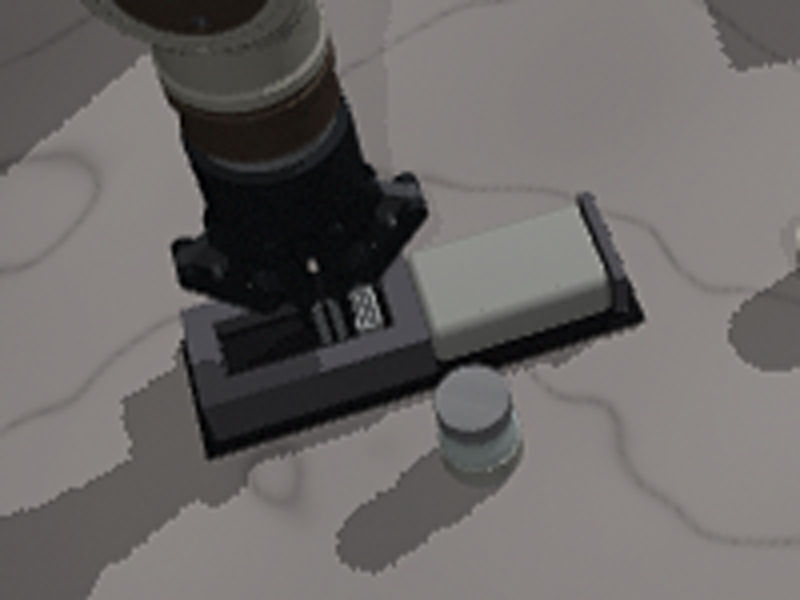

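The switch has moved with the tips to about crop (367,308), nearly at the lens end of its travel. I'll push a little further until it meets the stop.

Emit:
arm_command --steps "0 0 0 0 1 0 0; 0 0 0 0 2 0 0; 0 0 0 0 3 0 0; 0 0 0 0 3 0 0"

```text
time_s: 6.83
ee_pos: [0.4776, -0.2104, -0.0015]
tool_rot: [[-0.99, 0.14, -0.0], [0.14, 0.99, -0.002], [-0.0, -0.002, -1.0]]
contact_force: [-1.3, -3.5, 0.1]
grip_width: 0.0001
grip_force: 1.7
```

The force has risen to 3.7 N and the tip has stalled 1 mm short, so the switch is at its stop. I'll back off and lift out.

Emit:
arm_command --steps "0 0 0 0 -4 0 0; 0 0 0 0 -10 0 0; 0 0 0 0 -10 0 0; 0 0 0 0 -10 -10 0; 0 0 0 0 -10 -30 0; 0 0 0 0 -10 -60 0; 0 0 0 0 -10 -100 0; 0 0 0 0 -10 -140 0; 0 0 0 0 -10 -140 0; 0 0 0 0 -10 -140 0"

```text
time_s: 7.67
ee_pos: [0.4786, -0.2204, 0.1423]
tool_rot: [[-0.99, 0.139, 0.007], [0.139, 0.99, -0.003], [-0.008, -0.002, -1.0]]
contact_force: [-0.8, 0.3, -0.5]
grip_width: -0.0
grip_force: 0.0
```

Emit:
arm_command --steps "0 0 0 40 -30 0 0; 0 0 0 80 -60 0 0; 0 0 0 80 -60 0 0; 0 0 0 80 -60 0 0"

```text
time_s: 8.0
ee_pos: [0.3844, -0.2679, 0.1373]
tool_rot: [[-0.99, 0.144, -0.004], [0.144, 0.99, 0.002], [0.004, 0.001, -1.0]]
contact_force: [-0.3, 0.8, -0.4]
grip_width: -0.0001
grip_force: 0.0
```

```bash
python3 tip.py s6
python3 - <<'E'
from h import *
p,d=arm.read_camera("scene");a=p[190:280,100:240];b=p[150:240,270:410]
cv2.imwrite("pics/s7.png",cv2.resize(np.vstack([a,b]),None,fx=3.3,fy=3.3,interpolation=cv2.INTER_CUBIC)[...,::-1])
w=world("scene",d)*1000;e=np.array([.1404,.9901]);B=w-np.r_[475.1,-224.8,0];bx=B[...,:2]@e;by=B[...,:2]@[-e[1],e[0]]
k=(abs(by)<12)&(abs(bx)<44)&(w[...,2]<60)&(p.mean(-1)>75);print("switch",k.sum(),bx[k].mean(),w[k][:,2].mean())
E
```

```text
8.0 [ 0.38444771 -0.26794706  0.13726066] [-0.34880005  0.75550429 -0.36097987]
state bar xy -55.4 83.7
33 15 bx [-33.  40.] by [-13. -10.  17.]
37 57 bx [-28.  43.] by [-16.  -1.  14.]
41 23 bx [-16.  44.] by [-10.   5.  17.]
switch 46 32.68085347431128 37.57768813650022
```

View pics/s7.png

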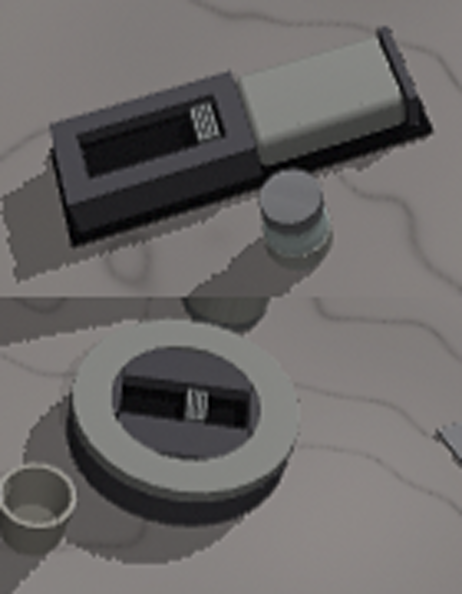

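The bar switch (picture (205,120)) stands at the lens end: 32.7 mm in bar x, so a value of about 27 mm. The round switch (196,403) is unmoved near the middle, and the gripper is well clear.

```bash
python3 -c "
from workcell import arm
print(arm.sign_off())"
```

```text
the job is handed in; nothing more can be done
None
```

The bar light's switch was slid to its stop (measured at about 27 of 28 mm), the round light was left untouched and off, the arm is clear of everything, and the job was handed in at about 8 s; no verdict came back.

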